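# Clip the retainer frame onto the tube block

## Robot

A 7-joint arm with a two-finger parallel gripper is mounted at the origin on the work surface. World frame = base frame: x ahead of the robot, y to its left, z up, the work surface at z = 0. Lengths are in m, angles in rad, forces in N, time in s.
With the tool pointing down it reaches from about 0.4 to 0.85 m from the base axis. Payload 4.5 kg.
Tool frame: the origin (TCP) lies at the very end of the fingers, on their centre line; the grasp point (between the pads) lies 19 mm behind it (grip_depth is the distance from the TCP to the grasp point, in m); z points along the fingers, y is the direction in which the jaws open and shut (so a half turn about z gives the same grasp; the last joint's range is limited). The gripper opens to 85 mm and grips with 20 to 120 N. Pads are 22 mm wide; open, the fingers measure 114 mm over their backs; the gripper's body (76 mm by 85 mm) begins 54 mm behind the grasp point. The pads swing forward as they close: fully open they stand 13 mm farther back than shut.
Start: joints at [-1.118, 0.689, -0.195, 1.565, 0.157, 0.902, -0.215], TCP at [0.254, 0.571, 0.231] pointing down, gripper open.
Joint ranges: [-3.01, 3.01], [-0.46, 2.08], [-1.47, 1.51], [0.13, 2.56], [-1, 4.14], [0.04, 2.09], [-2.66, 2.66]. Speed limits (rad/s): [2.57, 2.57, 3.14, 3.14, 3.14, 3.14, 3.14].

## Interface

Orientations are given as a rotation vector (axis times angle).
In Python, from bench import * gives the robot as it stands.
- The arm moves only by the tool send_rows, never from a script. Its arguments are lists of equal length, an entry for each row: "offset": the shift along the tool's x, y, z in m, a list of three; "turn": the turn, a rotation vector about the tool's x, y, z in degrees, a list of three; "jaw": the gripper command: -1 is fully open, 1 is shut, values between are in proportion. In form: {"offset": [[dx, dy, dz], ...], "turn": [[wx, wy, wz], ...], "jaw": [jaw, ...]}. A call has exactly 10 rows; each row is the pose to reach, as a shift and turn from the pose commanded when the call began, along the tool's axes at that moment; what a row does not reach only later rows make up. A row lasts 1/8 s, in which the tool goes at most 62.5 mm and 10.7 degrees, less where a joint would pass 70% of its speed; a pose out of reach is approached as far as the arm can. A call with a gripper value outside its range is refused whole. The fingers move at their own pace and stop on an object; the grip force is fixed at half the most. Time passes only in rows, so rows that repeat a pose let the fingers close, or fill a call up. It gives the time, the measured TCP pose, the force and the opening at its end, in the units of the state.
- observe(): the state, without advancing time (a new reading comes with each control period).
- get_image(name): name is "side" or "top"; returns the picture (400x640x3 uint8, red, green, blue); there is no depth.
- camera_info(name): a dict with "fx", "fy", "cx", "cy" (pixels), "position" and "rotation" of the camera in the world. Camera axes: x right, y down, z forward; pixel columns grow to the right and rows downward; lengths in m; the calibration is good to about 2 mm. A picture is of the moment at which its call begins. camera_info takes no time and is no camera call.
- hand_in(): hands the job in, once; it reports no verdict.
The state is a dict: "time": time; "q": joint angles; "qvel": joint speeds; "tau": joint torques, N m; "ee_pos": TCP position; "tcp_rot": TCP orientation; "wrist_force": force on the tool from outside, world axes, zero at the start; "ft_torque": the same for the moment, N m; "finger_gap": finger opening in m.
Only numpy, scipy, OpenCV 4.12 (cv2) and the standard library are available. Lean on these libraries where they do the work, as an engineer would, in place of code of your own. Each camera call takes 0.05 s, during which the arm holds its last target. There are 200 camera calls.

## Task

Pick up the white retainer frame by its upright grip and hang it on the tube block, both locating pins through its two end holes at once, then press it gently straight down until both side catches snap over it and it sits flat and fully home on the block. Never force it: feel for the pins with a light touch, let go when it is clipped in, and leave everything else on the bench where it is.

Things in the scene. Friction and masses are not known exactly. Their poses are not given: they have to be found in the camera images.
- frame: Loose white plastic plate, 250 (x) x 84 (y) x 8 mm, about 0.2 kg, lying flat on the bench. Origin: centre of its underside, z up. On its x axis at x = +82 and -82 mm is a 12.5 mm through hole with 0.5 mm chamfers; the plate is solid from |x| = 42 to 125 mm. Two open windows between (|x| 16 to 42, |y| under 30 mm). Fits either way round (turned 180 degrees).
- frame_grip (a point): Point 34 mm above the frame's underside, over its centre, in the upright grip tab: 50 mm long (frame x), 12 mm thick (frame y), from the plate's top (8 mm) up to 53 mm above its underside. Pinch it across y from above.
- block: Fixed aluminium tube block, 310 (x) x 88 (y) x 55 mm high. Origin: centre of its underside on the bench, z up. The frame must lie flat on its top face (z = 55 mm), long axes parallel. Six blue tube caps at x = +30 and -30 mm lie flush in the top face. More than 50 N between frame and block, pins or catches counts as forcing.
- block_pins (a point): Centre of the block at pin-top height (z = 89 mm in the block). Two upright 10 mm steel pins with 1 mm bevelled tops stand 164 mm apart on the block's y = 0 line at x = s + 82 and s - 82 mm. They share a clamped bar set at an unknown s between -20 and +20 mm that no reading gives: find s by feel or sight. The bar stays put under ordinary forces.
- block_catch (a point): Point on the block's middle at the height of the catch noses (z = 68 mm in the block). At x = 0, y = +45 and -45 mm stand two 30 mm long sprung catches: slanted lead-in (top at z = 85 mm) over a round nose. The plate's underside meets them near z = 75 mm; pushing with about 5 to 15 N spreads them, then they snap in above the seated plate. Black housings out to y = +69 and -69 mm.
- amber_bottle: Bystander: small amber bottle, 48 mm diameter, 100 mm high; origin centre of underside. Do not disturb.
- specimen_jar: Bystander: small white jar, 42 mm diameter, 50 mm high; origin centre of underside. Do not disturb.
- beaker: Bystander: small glass beaker, 60 mm diameter, 70 mm high; origin centre of underside. Do not disturb.
- timer: Bystander: flat white bench timer, 50 x 62 x 22 mm; origin centre of underside. Do not disturb.

How it is judged:
At the end, for the whole second after the job is handed in: The frame lies grip up on the block, both pins through its holes, under both catches: underside within 2.5 mm of the block's top face, level within 0.03 rad, parallel within 0.06 rad, centred within 4 mm across and 24 mm along the block, at rest and released (z of frame in the frame of block between 0.052 and 0.0575 m and x of frame in the frame of block between -0.024 and 0.024 m and y of frame in the frame of block between -0.004 and 0.004 m and angle between the x axis of frame and the x axis of block, either way round below 0.06 rad and angle between frame's own z axis and vertical below 0.03 rad and linear speed of frame below 0.02 m/s); the robot touches nothing.
It fails at once if the frame is forced: more than 50 N between frame and tube block (contact force between frame and block above 50 N).
It fails at once if a bystander is shifted by more than 30 mm or knocked over (distance of any of amber_bottle, specimen_jar, beaker, timer from where it was at the start of the episode above 0.03 m or angle between any of amber_bottle, specimen_jar, beaker's own z axis and vertical above 0.5 rad).
It also fails if it takes over 72 s, if anything falls off the work surface, if the arm or the gripper's body presses on something with over 40 N, if the wrist force passes 120 N, or if a joint passes its speed limit or range.

## Working session

There is one attempt and no reset: what is moved stays moved. The work goes in short steps, Python scripts to look and compute and a tool call to move; the robot and the scene stay as the last step left them, time stands still between calls to the robot, and variables do not carry over. Pictures are saved under pics/ and viewed, about 8 in all and at most 12, crops included, and the job is handed in when it is done.

Besides the shell and the picture viewer there is one more tool, called after "Call:" as name(argument=value, ...) on one line, values as JSON. send_rows: Moves the arm, as the interface text tells. Its arguments: {"type":"object","properties":{"offset":{"type":"array"},"turn":{"type":"array"},"jaw":{"type":"array"}},"required":["offset","turn","jaw"]}

```bash
mkdir -p pics; python3 - <<'E'
from bench import *
import cv2,numpy as np
for n in("top","side"):
    im=get_image(n);cv2.imwrite(f"pics/{n}0.png",im[:,:,::-1]);c=camera_info(n);print(n,c)
s=observe();print({k:np.round(v,4) for k,v in s.items()})
E
```

```text
top {'fx': 371.78072757877567, 'fy': 371.78072757877567, 'cx': 317.2191900137117, 'cy': 193.68375916708848, 'position': array([ 0.46725364, -0.00823075,  1.17654995]), 'rotation': array([-2.20464277,  2.16590141, -0.07107908])}
side {'fx': 411.0685016173432, 'fy': 411.0685016173432, 'cx': 325.7400758698414, 'cy': 195.98318799512867, 'position': array([ 0.23304178, -0.94167609,  0.72215972]), 'rotation': array([-2.13498429,  0.333945  , -0.17769713])}
{'time': np.float64(0.1), 'q': array([-1.1182,  0.6899, -0.1945,  1.5662,  0.1573,  0.9025, -0.2151]), 'qvel': array([ 0.    , -0.0037, -0.0013, -0.0027, -0.0008,  0.001 ,  0.0007]), 'tau': array([-2.90000e-03, -5.40607e+01, -1.27150e+00, -1.58986e+01,
        9.30000e-03,  4.40000e-03, -0.00000e+00]), 'ee_pos': array([0.254 , 0.5704, 0.2306]), 'tcp_rot': array([-6.5290e-01, -3.0728e+00,  2.6000e-03]), 'wrist_force': array([ 0.0389,  0.6917, -0.2096]), 'ft_torque': array([-0.0017, -0.0219, -0.0147]), 'finger_gap': np.float64(0.0853)}
```

View pics/top0.png

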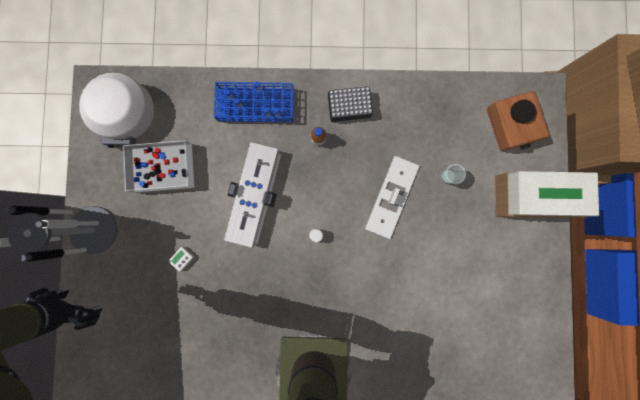

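View pics/side0.png

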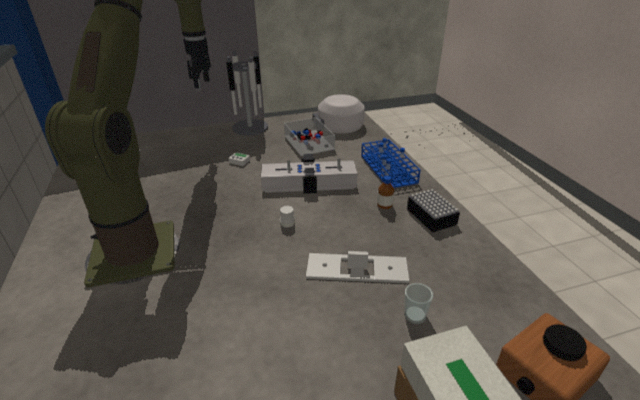

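The top view shows the frame around (393,197) and the block around (253,195), with the jar at (316,236), the bottle at (319,135), the beaker at (455,175) and the timer at (181,259). In the side view the frame is near (357,267) and the block near (309,177).

```bash
cat > h.py <<'E'
import cv2,numpy as np
from scipy.spatial.transform import Rotation as R
from bench import *
C={n:camera_info(n) for n in("top","side")}
def ray(n,p):
    c=C[n];d=np.array([(p[0]-c['cx'])/c['fx'],(p[1]-c['cy'])/c['fy'],1.]);d=R.from_rotvec(c['rotation']).as_matrix()@d
    return np.array(c['position']),d/np.linalg.norm(d)
def onplane(n,p,z):
    o,d=ray(n,p);return o+d*(z-o[2])/d[2]
def proj(n,P):
    c=C[n];v=R.from_rotvec(c['rotation']).as_matrix().T@(np.array(P)-c['position']);return np.array([c['fx']*v[0]/v[2]+c['cx'],c['fy']*v[1]/v[2]+c['cy']])
def tri(pt,ps):
    o1,d1=ray("top",pt);o2,d2=ray("side",ps)
    t=np.linalg.lstsq(np.c_[d1,-d2],o2-o1,rcond=None)[0];a,b=o1+t[0]*d1,o2+t[1]*d2
    return (a+b)/2,np.linalg.norm(a-b)
E
python3 - <<'E'
from h import *
def crop(n,x,y,w,h,s):
    im=cv2.imread(f"pics/{n}0.png")[y:y+h,x:x+w];return cv2.resize(im,None,fx=s,fy=s,interpolation=cv2.INTER_CUBIC)
a=np.zeros((600,800,3),np.uint8)
for im,(x,y) in((crop("top",220,135,65,120,5),(0,0)),(crop("top",360,150,65,95,5),(330,0))): a[y:y+im.shape[0],x:x+im.shape[1]]=im
cv2.imwrite("pics/c_top.png",a)
b=np.vstack([crop("side",250,145,115,55,6),crop("side",300,240,115,45,6)]);cv2.imwrite("pics/c_side.png",b)
for n in C:
    im=cv2.imread(f"pics/{n}0.png");g=im.min(2);sat=im.max(2)-g
    m=((g>125)&(sat<40)).astype(np.uint8)
    cs,_=cv2.findContours(m,cv2.RETR_EXTERNAL,cv2.CHAIN_APPROX_NONE)
    for c in cs:
        if 60<cv2.contourArea(c)<5000:
            r=cv2.minAreaRect(c);print(n,np.round(r[0],1),np.round(r[1],1),round(r[2],1),np.round(cv2.boxPoints(r),1).tolist(),cv2.contourArea(c))
E
```

```text
top [532.6 327.2] [31.1 30.1] 60.3 [[511.79998779296875, 321.1000061035156], [538.0, 306.20001220703125], [553.4000244140625, 333.20001220703125], [527.2000122070312, 348.20001220703125]] 414.0
top [179.5 258.5] [17.  19.8] 45.0 [[166.5, 259.5], [180.5, 245.5], [192.5, 257.5], [178.5, 271.5]] 301.0
top [300.7 218.8] [48.8 47.7] 11.3 [[272.1000061035156, 237.39999389648438], [281.5, 190.6999969482422], [329.29998779296875, 200.3000030517578], [320.0, 247.0]] 897.0
top [553.  191.7] [90.6 46. ] 0.9 [[507.3999938964844, 214.0], [508.1000061035156, 168.0], [598.7000122070312, 169.39999389648438], [598.0, 215.39999389648438]] 3787.0
top [455.  172.5] [19. 30.] 90.0 [[440.0, 163.0], [470.0, 163.0], [470.0, 182.0], [440.0, 182.0]] 335.0
top [387.9 199.7] [36.  89.8] 24.2 [[353.1000061035156, 233.1999969482422], [389.8999938964844, 151.39999389648438], [422.79998779296875, 166.1999969482422], [385.8999938964844, 248.0]] 1885.5
top [161.4 167.5] [43.1 60.1] 85.2 [[129.60000610351562, 148.5], [189.5, 143.5], [193.10000610351562, 186.5], [133.1999969482422, 191.5]] 1721.0
top [231.7 189.7] [ 67
[... 1001 characters left out ...]
[306.79998779296875, 252.3000030517578], [351.0, 254.1999969482422], [350.0, 277.8999938964844]] 773.5
side [286.  209.5] [ 7. 12.] 90.0 [[280.0, 206.0], [292.0, 206.0], [292.0, 213.0], [280.0, 213.0]] 67.5
side [582.4 203.9] [145.8   8. ] 36.5 [[521.4000244140625, 163.8000030517578], [526.2000122070312, 157.3000030517578], [643.4000244140625, 244.0], [638.5999755859375, 250.5]] 542.5
side [308.3 168.2] [13.2 95.1] 87.5 [[260.5, 163.60000610351562], [355.5, 159.5], [356.1000061035156, 172.6999969482422], [261.0, 176.8000030517578]] 699.0
side [340.9 100.7] [11.7 44. ] 88.7 [[318.70001220703125, 95.30000305175781], [362.70001220703125, 94.30000305175781], [363.0, 106.0], [319.0, 107.0]] 317.5
```

View pics/c_top.png

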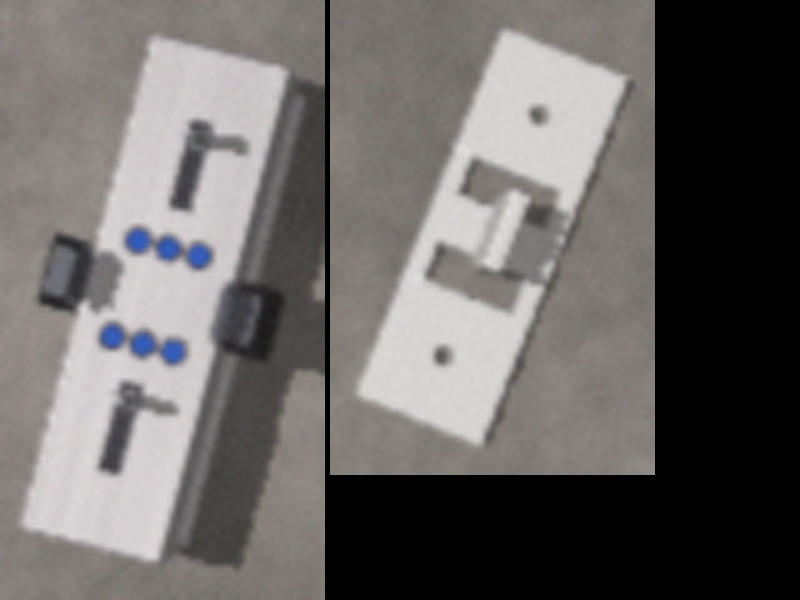

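View pics/c_side.png

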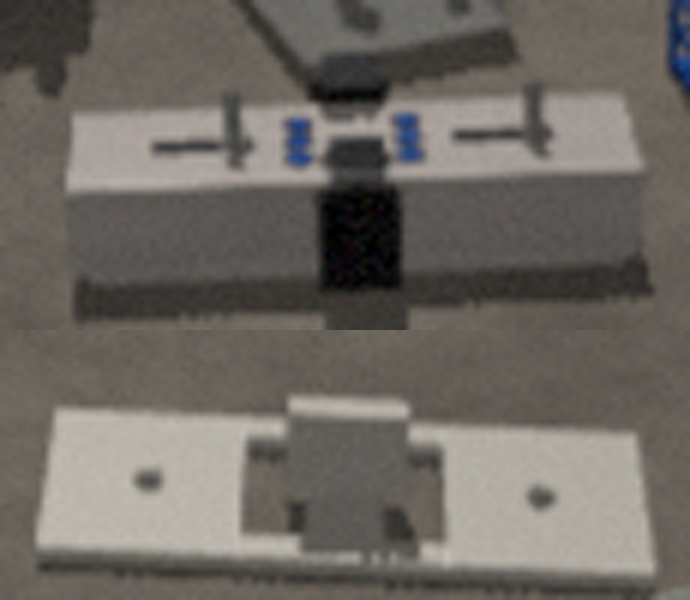

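The crops show both pins clearly. Their tops are at top-crop (200,127) and (128,388), and side-crop (232,95) and (535,85). The frame holes are at top-crop (539,115) and (443,355), and side-crop (148,480) and (541,497). Next I'll triangulate these.

```bash
python3 - <<'E'
from h import *
T=lambda x,y:((x+.5)/5-.5+220,(y+.5)/5-.5+135)
F=lambda x,y:((x-330+.5)/5-.5+360,(y+.5)/5-.5+150)
SB=lambda x,y:((x+.5)/6-.5+250,(y+.5)/6-.5+145)
SF=lambda x,y:((x+.5)/6-.5+300,(y-330+.5)/6-.5+240)
def show(k,t,s,z):
    P,e=tri(t,s);print(k,'tri',np.round(P,4),'gap',round(e,4),'top@z',np.round(onplane('top',t,z)[:2],4),'side@z',np.round(onplane('side',s,z)[:2],4));return P
show('pin+',T(200,126),SB(535,87),.089);show('pin-',T(128,388),SB(232,95),.089)
show('f+',F(539,115),SF(541,497),.008);show('f-',F(443,355),SF(148,480),.008)
print('block');
for t,s in(((152,38),(628,95)),((290,70),(643,168)),((160,560),(66,190)),((22,525),(73,113))):show('',T(*t),SB(*s),.055)
print('frame')
for t,s in(((503,28),(637,433)),((630,78),(655,570)),((487,443),(38,552)),((358,393),(52,410))):show('',F(*t),SF(*s),.008)
show('grip far',F(517,193),SF(410,402),.053); show('grip near',F(492,268),SF(290,400),.053)
def mid(t):return
bt=[onplane('top',T(*p),.055) for p in((152,38),(290,70),(160,560),(22,525))]
ft=[onplane('top',F(*p),.008) for p in((503,28),(630,78),(487,443),(358,393))]
for n,q,h in(('block',bt,0),('frame',ft,0)):
    q=np.array(q);a=(q[0]+q[1]-q[2]-q[3])/2;b=(q[0]+q[3]-q[1]-q[2])/2
    print(n,'cen',q.mean(0).round(4),'L',np.linalg.norm(a).round(4),'W',np.linalg.norm(b).round(4),'yaw',np.degrees(np.arctan2(a[1],a[0])).round(2))
M=R.from_rotvec(observe()['tcp_rot']).as_matrix();print(M.round(3))
E
```

```text
pin+ tri [0.6357 0.1691 0.0847] gap 0.0071 top@z [0.6385 0.1675] side@z [0.6294 0.162 ]
pin- tri [0.4783 0.207  0.0862] gap 0.0105 top@z [0.4833 0.2052] side@z [0.4722 0.2033]
f+ tri [ 0.617  -0.2687  0.0063] gap 0.0032 top@z [ 0.6183 -0.2689] side@z [ 0.6145 -0.27  ]
f- tri [ 0.4643 -0.209   0.0063] gap 0.0033 top@z [ 0.4659 -0.2091] side@z [ 0.4622 -0.2104]
block
 tri [0.6996 0.2044 0.0503] gap 0.0022 top@z [0.6976 0.2039] side@z [0.6975 0.1963]
 tri [0.6782 0.1196 0.0537] gap 0.0029 top@z [0.6793 0.1191] side@z [0.6758 0.1176]
 tri [0.3793 0.1901 0.0543] gap 0.004 top@z [0.3813 0.1895] side@z [0.3772 0.1897]
 tri [0.3984 0.2739 0.0533] gap 0.0044 top@z [0.4006 0.273 ] side@z [0.3959 0.2716]
frame
 tri [ 0.6725 -0.2457  0.0068] gap 0.0024 top@z [ 0.6734 -0.2459] side@z [ 0.6705 -0.2467]
 tri [ 0.6406 -0.3249  0.0106] gap 0.004 top@z [ 0.6429 -0.3264] side@z [ 0.64   -0.3224]
 tri [ 0.4094 -0.2366  0.0071] gap 0.0044 top@z [ 0.4116 -0.2369] side@z [ 0.407  -0.2369]
 tri [ 0.4386 -0.1555  0.0073] gap 0.0054 top@z [ 0.4412 -0.1561] side@z [ 0.4358 -0.1557]
grip far tri [ 0.564  -0.2454  0.053 ] gap 0.0013 top@z [ 0.5647 -0.2456] side@z [ 0.5634 -0.2452]
grip near tri [ 0.5179 -0.2302  0.0538] gap 0.0021 top@z [ 0.5189 -0.2307] side@z [ 0.5172 -0.2291]
block cen [0.5397 0.1964 0.055 ] L 0.3055 W 0.0862 yaw -13.2
frame cen [ 0.5423 -0.2413  0.008 ] L 0.2485 W 0.0861 yaw -21.15
[[-0.914  0.407 -0.001]
 [ 0.407  0.914 -0.002]
 [-0.    -0.002 -1.   ]]
```

```bash
python3 - <<'E'
from h import *
av={n:np.mean([get_image(n)[:,:,::-1].astype(float) for _ in range(6)],0) for n in C}
np.savez("av0.npz",**av)
def z(n,x,y,w,h,s):
    im=av[n][y:y+h,x:x+w];im=np.clip((im-20)*1.2,0,255).astype(np.uint8);return cv2.resize(im,None,fx=s,fy=s,interpolation=cv2.INTER_NEAREST)
a=np.vstack([np.hstack([z("top",248,152,24,18,16),z("top",234,204,24,18,16)]),np.hstack([z("side",276,154,24,18,16),z("side",326,154,24,18,16)])])
cv2.imwrite("pics/zp.png",a);print(a.shape)
E
```

```text
(576, 768, 3)
```

View pics/zp.png

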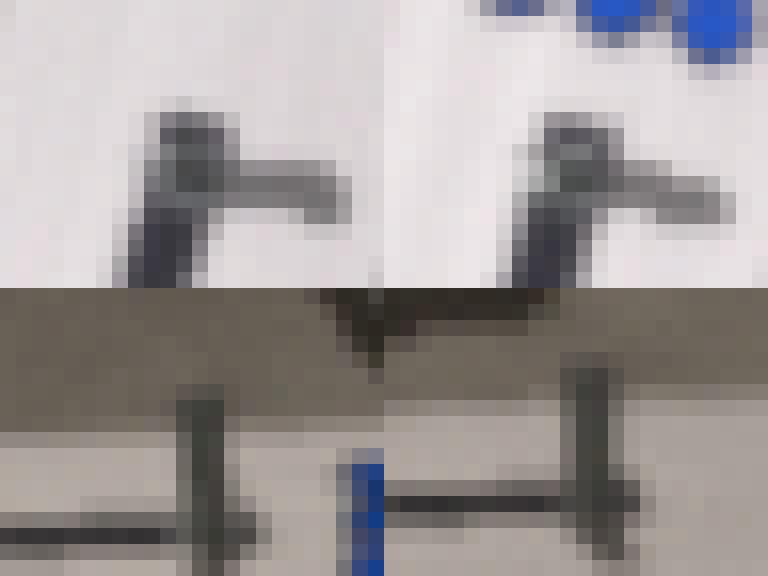

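The zoom suggests the pin tops are at top (258.8,162.2) and (244.5,214.4), and at side (288,161.2) and (338.5,159.3).

```bash
python3 - <<'E'
from h import *
pp=[((258.8,162.2),(338.5,159.3)),((244.5,214.4),(288,161.2))]
P=[]
for t,s in pp:
    p,e=tri(t,s);P.append(p);print(p.round(4),round(e,4),onplane('top',t,.089).round(4),onplane('side',s,.089).round(4))
u=np.array([np.cos(np.radians(-13.2)),np.sin(np.radians(-13.2))]);v=np.array([-u[1],u[0]])
for nm,pm,bc in(('tri',np.mean(P,0)[:2],[.5389,.1970]),('top',np.mean([onplane('top',t,.089) for t,_ in pp],0)[:2],[.5397,.1964]),('side',np.mean([onplane('side',s,.089) for _,s in pp],0)[:2],[.5366,.1938])):
    d=pm-np.array(bc);print(nm,pm.round(4),'s',(d@u).round(4),'across',(d@v).round(4))
E
```

```text
[0.6319 0.1707 0.0834] 0.0005 [0.6314 0.1697 0.089 ] [0.6282 0.1609 0.089 ]
[0.4747 0.2088 0.0829] 0.0046 [0.4769 0.2071 0.089 ] [0.4702 0.1985 0.089 ]
tri [0.5533 0.1897] s 0.0157 across -0.0038
top [0.5541 0.1884] s 0.0159 across -0.0045
side [0.5492 0.1797] s 0.0155 across -0.0109
```

I make s ≈ +15.5 mm, about the same from both views. The frame grip is at about (0.541, −0.239) with yaw −21.2°. Moving to above the frame.

Call:
send_rows(offset=[[-0.03,-0.031,0],[-0.07,-0.074,0],[-0.11,-0.116,0],[-0.15,-0.158,0],[-0.19,-0.2,0],[-0.23,-0.242,0],[-0.27,-0.284,0],[-0.31,-0.326,0],[-0.35,-0.369,0],[-0.39,-0.411,0]], turn=[[0,0,0],[0,0,0],[0,0,0],[0,0,0],[0,0,-0.5],[0,0,-1],[0,0,-1.5],[0,0,-2],[0,0,-2.5],[0,0,-2.8]], jaw=[-1,-1,-1,-1,-1,-1,-1,-1,-1,-1])

```text
time: 1.95
ee_pos: [0.4441, 0.0352, 0.2316]
tcp_rot: [0.577, 3.087, 0.001]
wrist_force: [1.7, 0.5, 0.3]
finger_gap: 0.0856
```

Call:
send_rows(offset=[[-0.035,-0.04,0],[-0.075,-0.087,0],[-0.115,-0.133,0],[-0.15,-0.174,0],[-0.18,-0.209,0],[-0.1906,-0.221,0.02],[-0.1906,-0.221,0.06],[-0.1906,-0.221,0.1],[-0.1906,-0.221,0.13],[-0.1906,-0.221,0.13]], turn=[[0,0,0],[0,0,0],[0,0,0],[0,0,0],[0,0,0],[0,0,0],[0,0,0],[0,0,0],[0,0,0],[0,0,0]], jaw=[-1,-1,-1,-1,-1,-1,-1,-1,-1,-1])

```text
time: 3.2
ee_pos: [0.5395, -0.2375, 0.0994]
tcp_rot: [-0.577, -3.083, -0.001]
wrist_force: [0.0, -0.4, 0.2]
finger_gap: 0.0854
```

```bash
python3 - <<'E'
from h import *
a=get_image("side")[190:310,270:430,::-1];cv2.imwrite("pics/s1.png",cv2.resize(a,None,fx=4,fy=4,interpolation=2));s=observe();print(s['q'].round(2),s['ee_pos'].round(4),s['tcp_rot'].round(4))
E
```

```text
[ 0.47  0.83 -0.24  1.77  0.32  0.58  1.24] [ 0.5409 -0.2379  0.101 ] [-5.7740e-01 -3.0867e+00 -4.0000e-04]
```

View pics/s1.png

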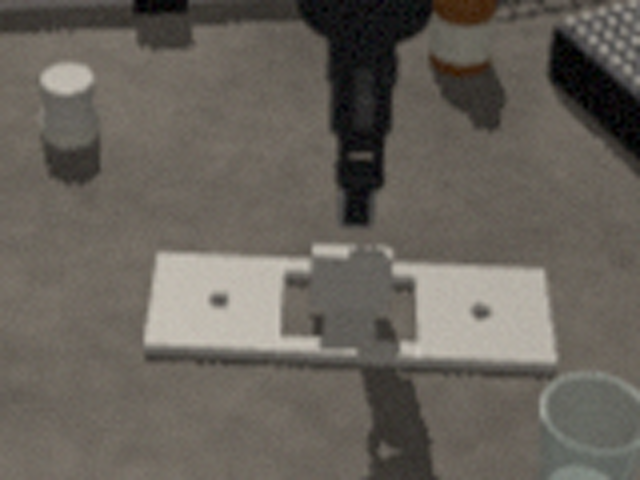

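The gripper is over the grip tab, with the finger at px (357,220) and the tab at (352,250). Descending and gripping.

Call:
send_rows(offset=[[0,0,0.03],[0,0,0.06],[0,0,0.083],[0,0,0.083],[0,0,0.083],[0,0,0.083],[0,0,0.083],[0,0,0.083],[0,0,0.083],[0,0,0.083]], turn=[[0,0,0],[0,0,0],[0,0,0],[0,0,0],[0,0,0],[0,0,0],[0,0,0],[0,0,0],[0,0,0],[0,0,0]], jaw=[-1,-1,-1,-1,1,1,1,1,1,1])

```text
time: 4.5
ee_pos: [0.5414, -0.2382, 0.0188]
tcp_rot: [0.578, 3.087, -0.0]
wrist_force: [0.6, -0.1, 6.2]
finger_gap: 0.0112
```

Call:
send_rows(offset=[[0,0,-0.005],[0,0,-0.02],[0,0,-0.05],[0,0,-0.09],[0,0,-0.13],[0,0,-0.16],[0,0,-0.18],[0,0,-0.18],[0,0,-0.18],[0,0,-0.18]], turn=[[0,0,0],[0,0,0],[0,0,0],[0,0,0],[0,0,0],[0,0,0],[0,0,0],[0,0,0],[0,0,0],[0,0,0]], jaw=[1,1,1,1,1,1,1,1,1,1])

```text
time: 5.75
ee_pos: [0.5403, -0.2377, 0.1971]
tcp_rot: [-0.577, -3.086, -0.001]
wrist_force: [-0.2, -0.3, -2.4]
finger_gap: 0.0115
```

Call:
send_rows(offset=[[0.008,0.022,0],[0.024,0.068,0],[0.042,0.118,0],[0.06,0.169,0],[0.078,0.22,0],[0.096,0.271,0],[0.114,0.322,0],[0.13,0.367,0],[0.14,0.395,0],[0.1441,0.4064,0]], turn=[[0,0,0],[0,0,-1],[0,0,-2],[0,0,-3],[0,0,-4],[0,0,-5],[0,0,-6],[0,0,-7],[0,0,-8],[0,0,-8]], jaw=[1,1,1,1,1,1,1,1,1,1])

```text
time: 7.0
ee_pos: [0.5529, 0.1954, 0.1975]
tcp_rot: [-0.356, -3.12, -0.001]
wrist_force: [0.7, -0.1, -3.2]
finger_gap: 0.0115
```

Call:
send_rows(offset=[[0,0,0],[0,0,0],[0,0,0],[0,0,0.01],[0,0,0.02],[0,0,0.03],[0,0,0.04],[0,0,0.045],[0,0,0.045],[0,0,0.045]], turn=[[0,0,0],[0,0,0],[0,0,0],[0,0,0],[0,0,0],[0,0,0],[0,0,0],[0,0,0],[0,0,0],[0,0,0]], jaw=[1,1,1,1,1,1,1,1,1,1])

```text
time: 8.25
ee_pos: [0.554, 0.1932, 0.1536]
tcp_rot: [0.361, 3.12, 0.001]
wrist_force: [-0.5, -0.1, -2.2]
finger_gap: 0.0114
```

```bash
python3 - <<'E'
from h import *
av={n:np.mean([get_image(n)[:,:,::-1].astype(float) for _ in range(4)],0) for n in C}
np.savez("av1.npz",**av)
s=observe();print(s['ee_pos'].round(4),s['tcp_rot'].round(4),s['wrist_force'].round(1),s['ft_torque'].round(2))
z=lambda n,x,y,w,h,k:cv2.resize(np.clip(av[n][y:y+h,x:x+w]*1.2,0,255).astype(np.uint8),None,fx=k,fy=k,interpolation=2)
a=np.zeros((600,800,3),np.uint8);t=z("top",215,135,75,120,5);b=z("side",250,120,120,80,3.5);a[:,:375]=t;a[:280,378:798]=b
cv2.imwrite("pics/o1.png",a)
E
```

```text
[0.5538 0.193  0.1534] [3.6090e-01 3.1206e+00 3.0000e-04] [-0.3  0.6 -1.5] [-0.01  0.02  0.02]
```

View pics/o1.png

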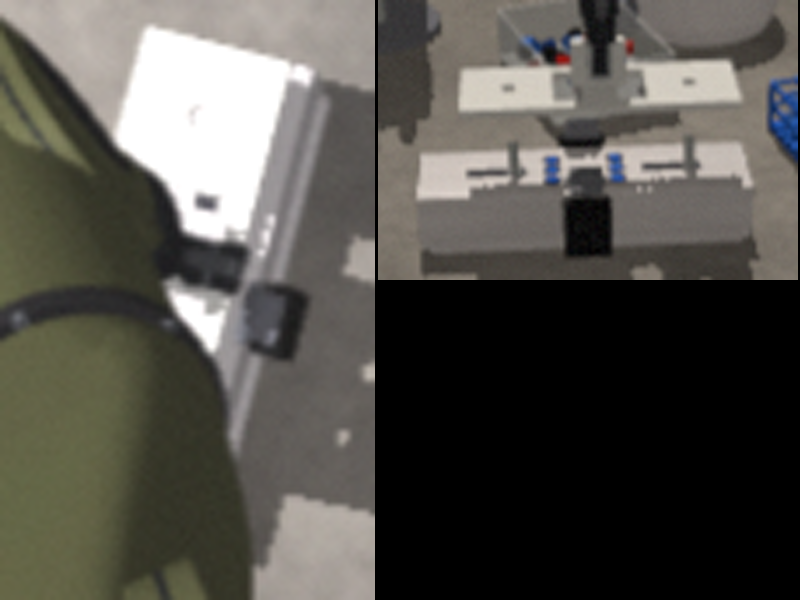

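Side view: the holes sit over the pins, with holes at crop (508,88) and (688,81) and pin tops at (513,145) and (688,137). The top view is mostly blocked by the arm. Now I'll refine each camera's bias against the robot pose, using the hole centroids.

```bash
python3 - <<'E'
from h import *
av1=np.load("av1.npz");av0=np.load("av0.npz")
def dark(a,p,r=4):
    x,y=np.round(p).astype(int);g=a.mean(2)[y-r:y+r+1,x-r:x+r+1];w=np.median(g)-g;w=np.clip(w-0.25*w.max(),0,None);Y,X=np.mgrid[y-r:y+r+1,x-r:x+r+1]
    return np.array([(w*X).sum(),(w*Y).sum()])/w.sum(),w.max()
s=observe();M=R.from_rotvec(s['tcp_rot']).as_matrix();tcp=s['ee_pos'];u=-M[:,0];v=M[:,1]
print('u',u.round(4))
zt=tcp[2]-.0188+.008
for n,sg,p in(("side",-1,(287.1,145.1)),("side",1,(338.6,143.1)),("top",1,(254,157.6))):
    h=tcp+sg*.082*u;h[2]=zt;c,k=dark(av1[n],p);q=onplane(n,c,zt);d=q-h
    print(n,sg,'px',c.round(2),k.round(),'pred',proj(n,h).round(2),'meas-pred along',(d@u).round(4),'across',(d@v).round(4))
# initial frame holes, same detector
H=[]
for n,ps in(("side",((324.2,264.4),(389.7,267.3))),("top",((382,218.5),(401.2,172.5)))):
    c=[dark(av0[n],p)[0] for p in ps];P=[onplane(n,x,.008) for x in c];print(n,np.round(c,2).tolist(),np.round(P,4)[:,:2].tolist(),'mid',np.mean(P,0).round(4),'yaw',np.degrees(np.arctan2(*(P[1]-P[0])[1::-1])).round(2),'L',np.linalg.norm(P[1]-P[0]).round(4))
# pins: side shaft centroid per row
for x0,y0 in((288,160),(338,158)):
    for y in range(y0,y0+8):
        g=av0["side"].mean(2)[y,x0-6:x0+7];w=np.clip(np.median(g)-g-8,0,None);print((y,round((w*np.arange(x0-6,x0+7)).sum()/max(w.sum(),1),2),g.min().round()),end=' ')
    print()
for y in range(157,168): print(av0["top"][y,253:265].mean(1).round().astype(int))
print()
for y in range(209,220): print(av0["top"][y,239:251].mean(1).round().astype(int))
E
```

```text
u [ 9.736e-01 -2.282e-01  2.000e-04]
side -1 px [286.75 144.69] 42.0 pred [287.29 144.14] meas-pred along -0.0017 across -0.0037
side 1 px [338.32 142.87] 44.0 pred [338.99 142.26] meas-pred along -0.0026 across -0.0042
top 1 px [253.16 157.29] 35.0 pred [254.13 158.47] meas-pred along 0.0026 across 0.0035
side [[324.29, 264.63], [389.75, 267.56]] [[0.4622, -0.2105], [0.6143, -0.2705]] mid [ 0.5382 -0.2405  0.008 ] yaw -21.52 L 0.1635
top [[381.98, 220.69], [401.17, 172.55]] [[0.4656, -0.2084], [0.6185, -0.2681]] mid [ 0.542  -0.2383  0.008 ] yaw -21.34 L 0.1641
(160, np.float64(288.64), np.float64(85.0)) (161, np.float64(288.12), np.float64(71.0)) (162, np.float64(288.14), np.float64(70.0)) (163, np.float64(288.14), np.float64(72.0)) (164, np.float64(288.23), np.float64(72.0)) (165, np.float64(288.31), np.float64(70.0)) (166, np.float64(288.42), np.float64(73.0)) (167, np.float64(288.6), np.float64(73.0)) 
(158, np.float64(339.0), np.float64(89.0)) (159, np.float64(338.43), np.float64(74.0)) (160, np.float64(338.33), np.float64(72.0)) (161, np.float64(338.45), np.float64(73.0)) (162
[... 573 characters left out ...]
[208 206 197 155  85  78  85  99 147 183 187 185]
[207 206 186 120  73  69  73 111 174 201 202 199]
[209 205 180 106  73  68  75 128 194 204 202 200]

[208 210 212 215 214 210 209 208 208 208 206 207]
[208 210 213 214 210 204 202 203 204 206 204 207]
[208 210 213 214 195 148 140 153 176 187 203 208]
[209 212 214 210 184 112  93  98 112 148 201 209]
[210 213 209 190 157 107 116 119 100 141 196 203]
[211 214 211 198 173 120  93  92  92 113 143 151]
[211 215 210 191 161 127  84  83  92 104 118 121]
[212 214 206 166 111  97  98 108 113 124 128 126]
[215 214 202 154  88  80  89  98 143 187 193 175]
[214 214 196 134  78  70  76 111 176 205 208 201]
[215 213 188 113  74  68  77 129 196 209 209 206]
```

```bash
python3 - <<'E'
from h import *
s=observe();M=R.from_rotvec(s['tcp_rot']).as_matrix();tcp=s['ee_pos'];u=-M[:,0];v=M[:,1]
b=np.array([.6,-.58])
B=np.array([.5396,.1968,0])
for sg,col,edge in((-1,288.13,159.9),(1,338.43,158.0)):
    for nm,base in(('tcp',tcp),('blk+15.5',B+.0155*u)):
        c=base+sg*.082*u;c[2]=.089
        J=[proj("side",c+.001*e)-proj("side",c) for e in(u,v)]
        far=c+.004*v
        print(sg,nm,'pin px meas',(np.array([col,edge])+b).round(2),'pred centre col',proj("side",c).round(2),'far edge',proj("side",far).round(2),'px/mm u,v',np.round(J,3).tolist())
        # solve offset
        e=np.array([col,edge])+b-proj("side",far);print('   off mm u,v',np.linalg.solve(np.array(J).T,e).round(2))
E
```

```text
-1 tcp pin px meas [288.73 159.32] pred centre col [288.17 159.15] far edge [288.17 158.56] px/mm u,v [[0.311, -0.012], [-0.001, -0.147]]
   off mm u,v [ 1.8  -5.31]
-1 blk+15.5 pin px meas [288.73 159.32] pred centre col [288.44 159.07] far edge [288.43 158.48] px/mm u,v [[0.311, -0.012], [-0.001, -0.147]]
   off mm u,v [ 0.94 -5.75]
1 tcp pin px meas [339.03 157.42] pred centre col [338.71 157.18] far edge [338.58 156.61] px/mm u,v [[0.306, -0.012], [-0.032, -0.145]]
   off mm u,v [ 0.85 -5.69]
1 blk+15.5 pin px meas [339.03 157.42] pred centre col [338.96 157.11] far edge [338.83 156.53] px/mm u,v [[0.306, -0.012], [-0.033, -0.145]]
   off mm u,v [-0.01 -6.13]
```

Call:
send_rows(offset=[[-0.0016,0,0.005],[-0.0016,0,0.01],[-0.0016,0,0.015],[-0.0016,0,0.02],[-0.0016,0,0.025],[-0.0016,0,0.03],[-0.0016,0,0.035],[-0.0016,0,0.039],[-0.0016,0,0.041],[-0.0016,0,0.041]], turn=[[0,0,0],[0,0,0],[0,0,0],[0,0,0],[0,0,0],[0,0,0],[0,0,0],[0,0,0],[0,0,0],[0,0,0]], jaw=[1,1,1,1,1,1,1,1,1,1])

```text
time: 9.9
ee_pos: [0.5552, 0.1926, 0.1122]
tcp_rot: [-0.361, -3.121, -0.0]
wrist_force: [0.5, 0.4, -2.4]
finger_gap: 0.0112
```

```bash
python3 - <<'E'
from h import *
for k in range(5):get_image("side")
s=observe();print(s['time'],s['ee_pos'].round(4),s['wrist_force'].round(1),s['ft_torque'].round(3))
E
```

```text
10.15 [0.5554 0.1927 0.1125] [ 0.4  0.  -2. ] [ 0.022 -0.024 -0.01 ]
```

Call:
send_rows(offset=[[0,0,0.001],[0,0,0.002],[0,0,0.003],[0,0,0.004],[0,0,0.005],[0,0,0.0055],[0,0,0.006],[0,0,0.0065],[0,0,0.0065],[0,0,0.0065]], turn=[[0,0,0],[0,0,0],[0,0,0],[0,0,0],[0,0,0],[0,0,0],[0,0,0],[0,0,0],[0,0,0],[0,0,0]], jaw=[1,1,1,1,1,1,1,1,1,1])

```text
time: 11.4
ee_pos: [0.5553, 0.1926, 0.1058]
tcp_rot: [0.361, 3.121, 0.0]
wrist_force: [0.4, -0.5, -2.8]
finger_gap: 0.0112
```

```bash
cat > st.py <<'E'
from h import *
av=np.mean([get_image("side")[:,:,::-1].astype(float) for _ in range(4)],0);np.save("last.npy",av)
s=observe();M=R.from_rotvec(s['tcp_rot']).as_matrix()
f=s['wrist_force'];t=s['ft_torque'];print(s['time'].round(2),s['ee_pos'].round(4),'F',f.round(1),'Ftool',(M.T@f).round(1),'Ttool',(M.T@t).round(3),'tilt',np.degrees(M[:2,2]).round(2))
E
python3 st.py
```

```text
Traceback (most recent call last):
  File "st.py", line 4, in <module>
    f=s['wrist_force'];t=s['ft_torque'];print(s['time'].round(2),s['ee_pos'].round(4),'F',f.round(1),'Ftool',(M.T@f).round(1),'Ttool',(M.T@t).round(3),'tilt',np.degrees(M[:2,2]).round(2))
                                              ^^^^^^^^^^^^^^^
AttributeError: 'float' object has no attribute 'round'
```

Call:
send_rows(offset=[[0,0,0.0003],[0,0,0.0006],[0,0,0.001],[0,0,0.0014],[0,0,0.0018],[0,0,0.0022],[0,0,0.0026],[0,0,0.003],[0,0,0.003],[0,0,0.003]], turn=[[0,0,0],[0,0,0],[0,0,0],[0,0,0],[0,0,0],[0,0,0],[0,0,0],[0,0,0],[0,0,0],[0,0,0]], jaw=[1,1,1,1,1,1,1,1,1,1])

```text
time: 12.85
ee_pos: [0.5553, 0.1926, 0.1028]
tcp_rot: [0.361, 3.121, 0.0]
wrist_force: [-0.7, 0.4, -3.3]
finger_gap: 0.0106
```

```bash
sed -i "s/s\['time'\].round(2)/round(s['time'],2)/" st.py; python3 st.py
```

```text
13.05 [0.5553 0.1926 0.1028] F [-0.9 -0.6 -2.1] Ftool [ 0.7 -0.8  2.1] Ttool [-0.005 -0.045  0.039] tilt [0. 0.]
```

Call:
send_rows(offset=[[0,0,0.0005],[0,0,0.001],[0,0,0.0015],[0,0,0.002],[0,0,0.0025],[0,0,0.003],[0,0,0.0035],[0,0,0.004],[0,0,0.004],[0,0,0.004]], turn=[[0,0,0],[0,0,0],[0,0,0],[0,0,0],[0,0,0],[0,0,0],[0,0,0],[0,0,0],[0,0,0],[0,0,0]], jaw=[1,1,1,1,1,1,1,1,1,1])

```text
time: 14.3
ee_pos: [0.5553, 0.1926, 0.0988]
tcp_rot: [0.361, 3.121, 0.0]
wrist_force: [0.3, 0.1, -2.4]
finger_gap: 0.0114
```

```bash
python3 st.py; python3 - <<'E'
import numpy as np,cv2
a=np.load("last.npy")[130:200,250:365];cv2.imwrite("pics/o2.png",cv2.resize(np.clip(a*1.2,0,255).astype(np.uint8),None,fx=6,fy=6,interpolation=2))
E
```

```text
14.5 [0.5553 0.1926 0.0988] F [-0.6 -0.6 -2.1] Ftool [ 0.5 -0.7  2.1] Ttool [ 0.021 -0.003 -0.026] tilt [0. 0.]
```

View pics/o2.png

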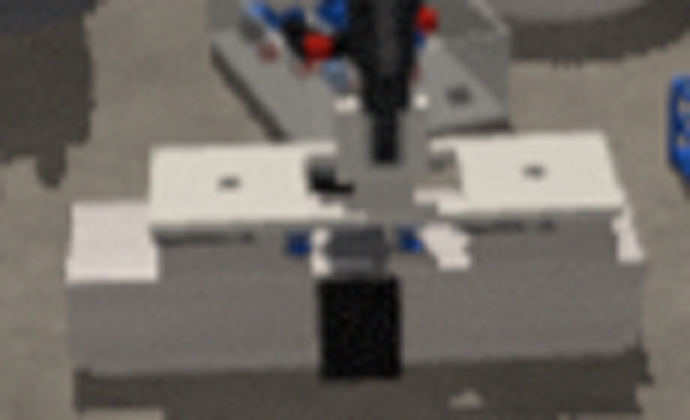

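The picture shows both holes dark with the pins inside, at (230,183) and (535,172). The plate is about 9 mm below pin-top height with no side force. Pressing on towards the catches.

Call:
send_rows(offset=[[0,0,0.0008],[0,0,0.0016],[0,0,0.0024],[0,0,0.0032],[0,0,0.004],[0,0,0.0044],[0,0,0.0048],[0,0,0.0052],[0,0,0.0056],[0,0,0.006]], turn=[[0,0,0],[0,0,0],[0,0,0],[0,0,0],[0,0,0],[0,0,0],[0,0,0],[0,0,0],[0,0,0],[0,0,0]], jaw=[1,1,1,1,1,1,1,1,1,1])

```text
time: 15.75
ee_pos: [0.5557, 0.1934, 0.0931]
tcp_rot: [0.36, 3.12, 0.002]
wrist_force: [0.9, 2.9, 2.7]
finger_gap: 0.0114
```

Call:
send_rows(offset=[[0,0,0.0003],[0,0,0.0006],[0,0,0.0009],[0,0,0.0012],[0,0,0.0015],[0,0,0.0018],[0,0,0.002],[0,0,0.002],[0,0,0.002],[0,0,0.002]], turn=[[0,0,0],[0,0,0],[0,0,0],[0,0,0],[0,0,0],[0,0,0],[0,0,0],[0,0,0],[0,0,0],[0,0,0]], jaw=[1,1,1,1,1,1,1,1,1,1])

```text
time: 17.0
ee_pos: [0.5555, 0.1927, 0.091]
tcp_rot: [0.361, 3.12, 0.0]
wrist_force: [1.8, 3.3, 4.9]
finger_gap: 0.0112
```

```bash
python3 st.py
```

```text
17.2 [0.5555 0.1927 0.091 ] F [2.1 2.5 4.4] Ftool [-1.5  2.9 -4.4] Ttool [-0.611  0.065  0.008] tilt [0.03 0.01]
```

Call:
send_rows(offset=[[-0.0001,0.0003,0],[-0.0002,0.0006,0],[-0.0003,0.0008,0],[-0.0003,0.0008,0.0004],[-0.0003,0.0008,0.0008],[-0.0003,0.0008,0.0012],[-0.0003,0.0008,0.0016],[-0.0003,0.0008,0.002],[-0.0003,0.0008,0.002],[-0.0003,0.0008,0.002]], turn=[[0,0,0],[0,0,0],[0,0,0],[0,0,0],[0,0,0],[0,0,0],[0,0,0],[0,0,0],[0,0,0],[0,0,0]], jaw=[1,1,1,1,1,1,1,1,1,1])

```text
time: 18.45
ee_pos: [0.5557, 0.1927, 0.0894]
tcp_rot: [0.362, 3.121, -0.001]
wrist_force: [-0.0, 2.0, 9.5]
finger_gap: 0.0112
```

```bash
python3 st.py
```

```text
18.65 [0.5557 0.1927 0.0894] F [ 0.6  2.  10.3] Ftool [ -0.1   2.1 -10.3] Ttool [-0.336  0.327  0.019] tilt [ 0.   -0.05]
```

Call:
send_rows(offset=[[0,0.0002,0.0003],[0,0.0004,0.0006],[0,0.0004,0.0009],[0,0.0004,0.0012],[0,0.0004,0.0015],[0,0.0004,0.0018],[0,0.0004,0.0021],[0,0.0004,0.0024],[0,0.0004,0.0027],[0,0.0004,0.003]], turn=[[0,0,0],[0,0,0],[0,0,0],[0,0,0],[0,0,0],[0,0,0],[0,0,0],[0,0,0],[0,0,0],[0,0,0]], jaw=[1,1,1,1,1,1,1,1,1,1])

```text
time: 19.9
ee_pos: [0.5557, 0.1934, 0.0857]
tcp_rot: [-0.361, -3.12, 0.001]
wrist_force: [0.3, -0.3, 3.4]
finger_gap: 0.0114
```

```bash
python3 st.py
```

```text
20.1 [0.5557 0.1934 0.0856] F [0.3 0.4 2.6] Ftool [-0.2  0.4 -2.6] Ttool [-0.053 -0.106  0.045] tilt [-0.02 -0.03]
```

Forces peaked at about 10 N and have dropped. Continuing down.

Call:
send_rows(offset=[[0,0,0.001],[0,0,0.002],[0,0,0.003],[0,0,0.004],[0,0,0.005],[0,0,0.006],[0,0,0.007],[0,0,0.008],[0,0,0.009],[0,0,0.0095]], turn=[[0,0,0],[0,0,0],[0,0,0],[0,0,0],[0,0,0],[0,0,0],[0,0,0],[0,0,0],[0,0,0],[0,0,0]], jaw=[1,1,1,1,1,1,1,1,1,1])

```text
time: 21.35
ee_pos: [0.5554, 0.1936, 0.0756]
tcp_rot: [-0.361, -3.12, 0.001]
wrist_force: [0.1, 0.8, -5.5]
finger_gap: 0.0112
```

```bash
python3 st.py
```

```text
21.55 [0.5553 0.1936 0.0757] F [ 0.6  0.3 -8.2] Ftool [-0.5  0.4  8.2] Ttool [-0.156 -0.213  0.02 ] tilt [-0.07 -0.02]
```

Call:
send_rows(offset=[[0,0,0.0003],[0,0,0.0006],[0,0,0.0009],[0,0,0.0012],[0,0,0.0015],[0,0,0.0018],[0,0,0.002],[0,0,0.0022],[0,0,0.0022],[0,0,0.0022]], turn=[[0,0,0],[0,0,0],[0,0,0],[0,0,0],[0,0,0],[0,0,0],[0,0,0],[0,0,0],[0,0,0],[0,0,0]], jaw=[1,1,1,1,1,1,1,1,1,1])

```text
time: 22.8
ee_pos: [0.5558, 0.1937, 0.0741]
tcp_rot: [0.361, 3.121, 0.0]
wrist_force: [-0.3, -0.0, -0.9]
finger_gap: 0.0115
```

```bash
python3 st.py
```

```text
23.0 [0.5558 0.1937 0.0741] F [-0.1  0.4 -2.3] Ftool [0.2 0.4 2.3] Ttool [-0.003  0.001 -0.019] tilt [-0.  0.]
```

Call:
send_rows(offset=[[0,0,0.0002],[0,0,0.0004],[0,0,0.0006],[0,0,0.0008],[0,0,0.001],[0,0,0.0012],[0,0,0.0014],[0,0,0.0016],[0,0,0.0016],[0,0,0.0016]], turn=[[0,0,0],[0,0,0],[0,0,0],[0,0,0],[0,0,0],[0,0,0],[0,0,0],[0,0,0],[0,0,0],[0,0,0]], jaw=[1,1,1,1,1,1,1,1,1,1])

```text
time: 24.25
ee_pos: [0.5558, 0.1937, 0.0738]
tcp_rot: [0.361, 3.12, -0.0]
wrist_force: [-4.3, -2.2, 10.9]
finger_gap: 0.0112
```

```bash
python3 st.py
```

```text
24.45 [0.5559 0.1938 0.0738] F [-2.9 -1.5 11.3] Ftool [  2.5  -2.1 -11.3] Ttool [0.398 0.653 0.004] tilt [ 0.04 -0.  ]
```

It's firmly seated: hard stop at TCP z = 0.0738, the predicted height, with 11 N. Now releasing with a small opening, because the catches stand at y = ±45 mm.

Call:
send_rows(offset=[[0,0,-0.0008],[0,0,-0.0013],[0,0,-0.0013],[0,0,-0.0013],[0,0,-0.0013],[0,0,-0.0013],[0,0,-0.0013],[0,0,-0.0013],[0,0,-0.0013],[0,0,-0.0013]], turn=[[0,0,0],[0,0,0],[0,0,0],[0,0,0],[0,0,0],[0,0,0],[0,0,0],[0,0,0],[0,0,0],[0,0,0]], jaw=[1,1,1,0.35,0.35,0.35,0.35,0.35,0.35,0.35])

```text
time: 25.7
ee_pos: [0.5558, 0.1937, 0.0738]
tcp_rot: [-0.361, -3.121, -0.0]
wrist_force: [0.3, -0.6, 0.7]
finger_gap: 0.0278
```

Call:
send_rows(offset=[[0,0,-0.005],[0,0,-0.02],[0,0,-0.045],[0,0,-0.08],[0,0,-0.12],[0,0,-0.15],[0,-0.05,-0.16],[0,-0.1,-0.16],[0,-0.15,-0.16],[0,-0.17,-0.16]], turn=[[0,0,0],[0,0,0],[0,0,0],[0,0,0],[0,0,0],[0,0,0],[0,0,0],[0,0,0],[0,0,0],[0,0,0]], jaw=[0.35,0.35,0.35,0.35,0.35,0.35,0.35,0.35,0.35,0.35])

```text
time: 26.95
ee_pos: [0.5161, 0.0243, 0.2349]
tcp_rot: [0.368, 3.119, -0.003]
wrist_force: [0.9, -0.1, -0.1]
finger_gap: 0.028
```

```bash
python3 st.py; python3 - <<'E'
from h import *
t=np.mean([get_image("top")[:,:,::-1].astype(float) for _ in range(4)],0)[135:255,215:290];s=np.load("last.npy")[130:200,250:365]
a=np.zeros((600,800,3),np.uint8);f=lambda x,k:cv2.resize(x.astype(np.uint8),None,fx=k,fy=k,interpolation=2)
a[:,:375]=f(t,5);s=f(s,3.65);a[:s.shape[0],378:378+s.shape[1]]=s;cv2.imwrite("pics/end.png",a)
E
```

```text
27.15 [0.5175 0.0291 0.2346] F [-0.2  0.1  0.1] Ftool [ 0.2  0.1 -0.1] Ttool [-0.007 -0.072  0.008] tilt [0.1  0.06]
```

View pics/end.png

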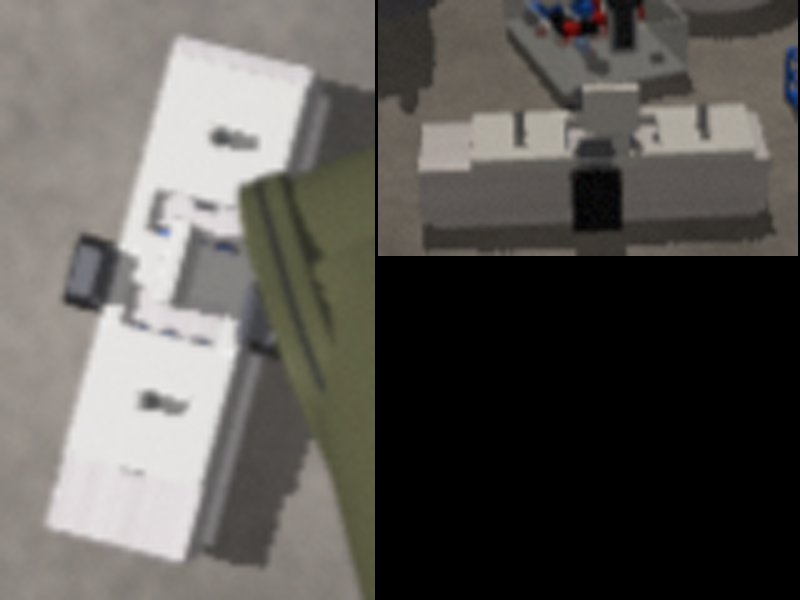

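The frame lies flat on the block. Both pins stick up through its holes at top-crop (220,137) and (150,402), and it stayed down once released. Handing in.

```bash
python3 -c "
from bench import *
hand_in()"
```

```text
the job is handed in; nothing more can be done
```

The frame is on the tube block with both pins through its end holes. It's pressed home and released, and I handed the job in at about 27 s of the 72 s allowed.

- **Finding the pins:** the two camera views put the pin bar at s ≈ +15.5 mm, and I shifted a further 1.6 mm after checking the held frame against the pins. Both pins then went in first time with no measurable contact force.
- **Pressing down:** the wrist force showed about 10 N as the catches spread. It then swung to an 8 N downward pull as they snapped over the plate, which I take as the sign that both engaged.
- **Seating:** the frame stopped hard at TCP z = 0.0738 m, the height expected for fully home, with about 11 N on it. These are readings between moves, so brief peaks could have been higher. I opened the jaws only to 28 mm to stay clear of the catches, then lifted away.
- **Last checks:** the final pictures show the frame flat and parallel on the block with both pins through the holes. Wrist force after release was near zero. The arm hid the catch on the robot's right in the top view, so I couldn't see both catches clearly from above. I didn't re-measure the bystanders; the arm stayed well above them throughout.
- **A disagreement:** reading the pin tops directly put them 4 to 10 mm off the block's centre line. The block's edges and the side camera's offset from the robot said otherwise, so I used those, and the free insertion showed that was right.

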